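# Set out the piled magneto parts in their nests

### The arm

A 6-joint arm with a two-finger parallel gripper is mounted at the origin on the work surface. World frame = base frame: x ahead of the robot, y to its left, z up, the work surface at z = 0. Lengths are in m, angles in degrees, forces in N, time in s.
With the tool pointing down it reaches from about 0.325 to 0.85 m from the base axis. Payload 15.5 kg.
Tool frame: the origin (TCP) lies at the very end of the fingers, on their centre line; the grasp point (between the pads) lies hold_point_z behind it (hold_point_z is the distance from the TCP to the grasp point, in m); z points along the fingers, y is the direction in which the jaws open and shut (so a half turn about z gives the same grasp; the last joint's range is limited). The gripper opens to 91 mm and grips with 3 to 60 N. Pads are 32 mm wide; open, the fingers measure 118 mm over their backs; the gripper's body (76 mm by 178 mm) begins 60 mm behind the grasp point.
Start: joints at [-81.389, 28.281, 77.091, -0, 74.628, -5.472], TCP at [0.152, -0.606, 0.214] pointing down, gripper open.
Joint ranges: [-166.48, 166.48], [-47.26, 123.95], [12.59, 153.08], [-70.14, 250.14], [6.76, 159.57], [-176.63, 176.63]. Speed limits (degrees/s): [108.29, 108.29, 147.25, 172.46, 172.46, 172.46].

### API

Orientations are given as [roll, pitch, yaw] about the fixed x, y, z axes, in that order (R = Rz(yaw) Ry(pitch) Rx(roll)).
In Python, from workcell import sense, capture, job_done, hold_point_z gives the robot as it stands.
- The arm moves only by the shell command python3 -m creep 'ROWS' [FORCE]. ROWS is JSON, a list that holds one entry, the list of rows, each a list of 7 numbers: the shift along the tool's x, y, z in mm, then the turn, a rotation vector about the tool's x, y, z in rad, then the closure, from 0 (fully open) to 1 (shut). A call has 1 to 10 rows; each row is the pose to reach, as a shift and turn from the pose commanded when the call began, along the tool's axes at that moment; what a row does not reach only later rows make up. A row lasts 1/12 s, in which the tool goes at most 41.7 mm and 7.16 degrees, less where a joint would pass 70% of its speed; a pose out of reach is approached as far as the arm can. A call with a gripper value outside its range is refused whole. The fingers move at their own pace and stop on an object; FORCE is the grip in N (left out, the last holds). Time passes only in rows, so rows that repeat a pose let the fingers close. It gives the time, the measured TCP pose, the force and the opening at its end, in the units of the state.
- sense(): the state, without advancing time (a new reading comes with each control period).
- capture(name): name is "side" or "top" or "wrist"; returns a dict with "color" (400x640x3 uint8, red, green, blue), "depth" (400x640 float32, m along the optical axis (not along the pixel's ray), 0 where there is no reading), "fx", "fy", "cx", "cy" (pixels), "D" ([k1, k2, p1, p2, k3] as OpenCV has them; the pictures are not rectified), "rvec" (rotation vector, rad) and "tvec" (3), from world to camera coordinates, as OpenCV has them. Camera axes: x right, y down, z forward; pixel columns grow to the right and rows downward; lengths in m; the calibration is good to about 2 mm. A picture is of the moment at which its call begins.
- job_done(): hands the job in, once; it reports no verdict.
The state is a dict: "time_s": time; "joint_positions": joint angles; "qvel": joint speeds; "joint_efforts": joint torques, N m; "eef_pos": TCP position; "ee_rot": TCP orientation; "ft_force": force on the tool from outside, world axes, zero at the start; "wrist_torque": the same for the moment, N m; "width": opening from 0.0 (shut) to 1.0 (fully open).
Only numpy, scipy, OpenCV 4.12 (cv2) and the standard library are available. Lean on these libraries where they do the work, as an engineer would, in place of code of your own. Each camera call takes 0.05 s, during which the arm holds its last target.

### The job

The magneto parts have come back from the wash in one pile: take it apart from the top down and set each part the right way up and flat on the floor of its own wooden nest, inside the lip: the green glass insulator in the small round dish, the black rubber coupling in the large round dish, the copper spark gap bracket lengthwise in the short tray, and last the steel timing pointer lengthwise in the long tray (either way round). Do not drop the glass insulator or tip it over, and leave the glass jar where it stands.

Things in the scene. Friction and masses are not known exactly. Their poses are not given: they have to be found in the camera images.
- insulator: Green glass insulator, loose, about 100 g, a solid of revolution 53 mm tall, standing upright on the middle of the rubber coupling. Skirt 40 mm in diameter up to 18 mm, a 30 mm waist, then a head 36 mm in diameter from 29 to 50 mm: grip the head. Origin: centre of its underside; z up.
- coupling: Black rubber drive coupling, loose, about 140 g, a disc 60 mm in diameter and 32 mm tall with a flat top ringed by small bolt heads, lying flat on one arm of the pointer, its centre 65 mm from the boss; the insulator stands on it. Grip it across its diameter. Origin: centre of its underside; z up.
- bracket: Copper spark gap bracket, loose, 260 g: a U open at the top. Base 56 (x) x 40 (y) x 6 mm, an upright cheek 6 mm thick and 40 mm wide at each end of x, 40 mm tall in all. Grip it over the cheeks' outer faces, 56 mm apart, closing along x. It lies on the pointer's other arm, 65 mm from the boss, its x roughly across the pointer. Origin: centre of underside; x long side, z up.
- pointer: Steel timing pointer, loose, 650 g, at the bottom of the pile on the bench: flat bar 210 mm long (x, -105 mm square end to +105 mm pointed end), 44 mm wide (y), 8 mm thick, with a square boss 30 x 30 mm (sides along x, y) in the middle, its top 36 mm above the underside: lift it by the boss. Origin: underside, under the boss's middle; z up.
- small_dish: Place for the insulator: the smaller of two round light wooden dishes, fixed to the bench, 74 mm outside and 60 mm inside diameter, 13 mm tall, floor 6 mm above its underside, so the lip is 7 mm high. Origin: centre of its underside, on the bench.
- large_dish: Place for the coupling: the larger round light wooden dish, fixed, 98 mm outside and 84 mm inside diameter, 13 mm tall, floor 6 mm above its underside, lip 7 mm high. Origin: centre of its underside, on the bench.
- short_tray: Place for the bracket: rectangular light wooden tray, fixed, outside 86 mm (x) by 68 mm (y), inside 74 by 56 mm, 13 mm tall, floor 6 mm above its underside, lip 7 mm high. Origin: centre of its underside, on the bench; x along its long side.
- long_tray: Place for the pointer: long rectangular light wooden tray, fixed, outside 242 mm (x) by 78 mm (y), inside 230 by 66 mm, 13 mm tall, floor 6 mm above its underside, lip 7 mm high. Origin: centre of its underside, on the bench; x along its long side.
- jar: Clear glass jar with steel cap, loose, 60 mm in diameter, 72 mm tall, standing among the nests; leave it alone. Origin: centre of underside. Unlisted, a grey tin 42 mm tall and an open cardboard box 35 mm tall also stand among the nests; taller equipment stands only beyond x = 0.75 m or 0.5 m to either side.

How it is judged:
By the outcome, as a careful person would: the job done as asked, in the order asked, and still so for the second after the job is handed in, with the robot touching nothing.
It also fails if it takes over 128 s, if anything falls off the work surface, if the arm or the gripper's body presses on something with over 40 N, if the wrist force passes 120 N, or if a joint passes its speed limit or range.

## Working session

There is one attempt and no reset: what is moved stays moved. The work goes in short steps, Python scripts to look and compute and a shell command to move; the robot and the scene stay as the last step left them, time stands still between calls to the robot, and variables do not carry over. Pictures are saved under pics/ and viewed, and the job is handed in when it is done.

```bash
ls; mkdir -p pics; python3 - <<'E'
from workcell import sense,capture,hold_point_z
import cv2
print(hold_point_z, sense())
for n in("side","top","wrist"):
    c=capture(n); cv2.imwrite(f"pics/a_{n}.png",c["color"][:,:,::-1]); print(n,c["fx"],c["cx"],c["cy"],c["D"],c["rvec"],c["tvec"])
E
```

```text
pics
0.0188 {'time_s': 0.0, 'joint_positions': array([-8.13895776e+01,  2.83156054e+01,  7.71273708e+01,  1.28531906e-03,
        7.46274289e+01, -5.47320239e+00]), 'qvel': array([-0.00234128, -0.05484168, -0.03966261, -0.08906612,  0.04938162,
        0.04062787]), 'joint_efforts': array([ 7.71401010e-04, -8.78820276e+01, -3.81861842e+01,  7.07316189e-02,
        5.32036484e-02, -1.17126660e-04]), 'eef_pos': array([ 0.15202465, -0.60584082,  0.21332902]), 'ee_rot': array([-1.79930034e+02, -7.94851693e-03,  1.40832785e+01]), 'ft_force': array([-0.6790325 ,  0.08305111,  0.84336084]), 'wrist_torque': array([-0.01708472, -0.02075923, -0.0003247 ]), 'width': 0.9984928775541221}
side 485.60138326237825 326.45099231195286 199.626213088672 [0.03158007 0.         0.         0.         0.        ] [ 0.76651097 -2.49865342  1.17986878] [0.41586303 0.2250551  1.15324381]
top 483.89503919564646 320.2431476332291 201.57984685477965 [0.00526022 0.         0.         0.         0.        ] [ 2.15092072 -2.17523906  0.07998518] [0.02689131 0.5376048  1.09088789]
wrist 332.77412625061015 329.3478507136025 202.3252672526655 [-0.00611675  0.          0.          0.          0.        ] [-2.29343288  1.78798046  0.25680605] [-0.62410988 -0.03294974  0.39134388]
```

View pics/a_top.png

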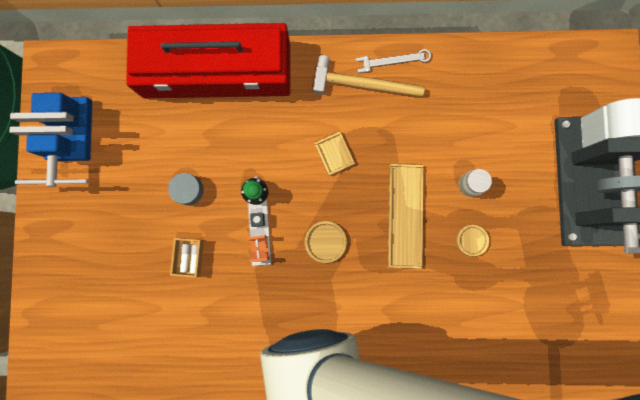

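View pics/a_side.png

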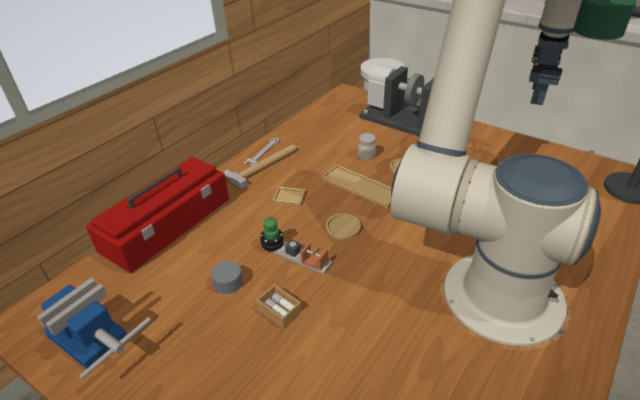

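View pics/a_wrist.png

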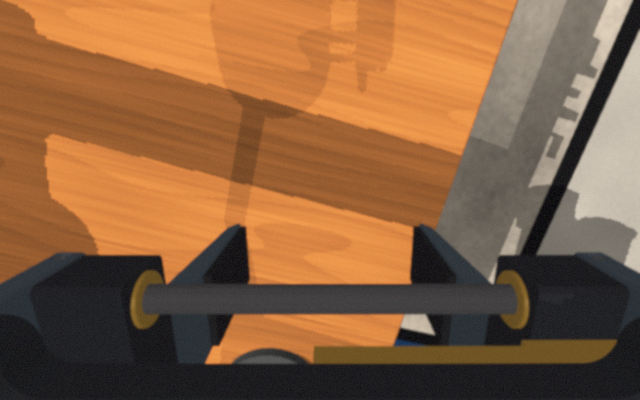

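```bash
cat > h.py <<'E'
import numpy as np,cv2
from workcell import sense,capture,hold_point_z
def K(c): return np.array([[c["fx"],0,c["cx"]],[0,c["fy"],c["cy"]],[0,0,1]],float)
def ray(c,uv):
    p=cv2.undistortPoints(np.array(uv,float).reshape(-1,1,2),K(c),np.array(c["D"])).reshape(-1,2)
    R,_=cv2.Rodrigues(np.array(c["rvec"],float)); t=np.array(c["tvec"],float).ravel()
    d=np.c_[p,np.ones(len(p))]@R; return -R.T@t,d
def onz(c,uv,z):
    o,d=ray(c,uv); s=(z-o[2])/d[:,2]; return o+d*s[:,None]
def cloud(c):
    h,w=c["depth"].shape; u,v=np.meshgrid(np.arange(w),np.arange(h))
    o,d=ray(c,np.c_[u.ravel(),v.ravel()]); return (o+d*c["depth"].reshape(-1,1)).reshape(h,w,3)
def proj(c,P):
    return cv2.projectPoints(np.array(P,float).reshape(-1,1,3),np.array(c["rvec"],float),np.array(c["tvec"],float),K(c),np.array(c["D"]))[0].reshape(-1,2)
E
python3 - <<'E'
from h import *
c=capture("top"); im=c["color"]
cv2.imwrite("pics/b1.png",cv2.resize(im[120:290,160:320],None,fx=4,fy=3.5,interpolation=2)[:,:,::-1])
cv2.imwrite("pics/b2.png",cv2.resize(im[120:290,295:505],None,fx=3.8,fy=3.5,interpolation=2)[:,:,::-1])
P=cloud(c)
for (u,v) in [(254,190),(258,219),(260,250),(326,242),(406,216),(473,240),(335,153),(476,183),(280,300),(440,150),(186,258)]:
    print((u,v),P[v,u].round(4))
hsv=cv2.cvtColor(im,cv2.COLOR_RGB2HSV)
for (u,v) in [(326,242),(406,216),(473,240),(335,153),(280,280),(440,150),(254,190),(260,250)]: print((u,v),hsv[v,u])
E
```

```text
(254, 190) [0.5591 0.1642 0.0892]
(258, 219) [0.4987 0.1634 0.0352]
(260, 250) [0.4281 0.1613 0.0175]
(326, 242) [0.4451 0.0088 0.0026]
(406, 216) [ 0.5034 -0.1783  0.0072]
(473, 240) [ 0.4461 -0.3312  0.0068]
(335, 153) [ 0.6553 -0.0149  0.0042]
(476, 183) [ 0.5702 -0.3232  0.0735]
(280, 300) [ 0.312   0.1172 -0.0014]
(440, 150) [ 0.661  -0.2654 -0.0066]
(186, 258) [0.4116 0.3306 0.0244]
(326, 242) [ 19 142 215]
(406, 216) [ 20 144 221]
(473, 240) [ 20 141 229]
(335, 153) [ 22 131 241]
(280, 280) [ 14 189 182]
(440, 150) [ 14 193 215]
(254, 190) [ 65 148 141]
(260, 250) [ 11 183 227]
```

View pics/b1.png

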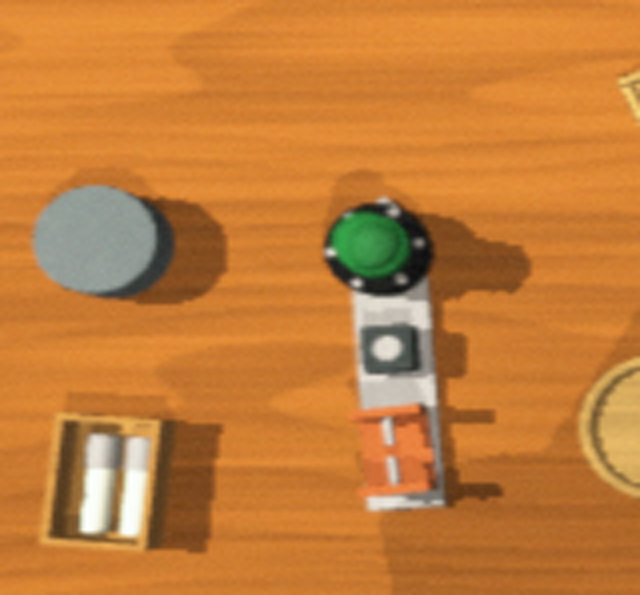

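View pics/b2.png

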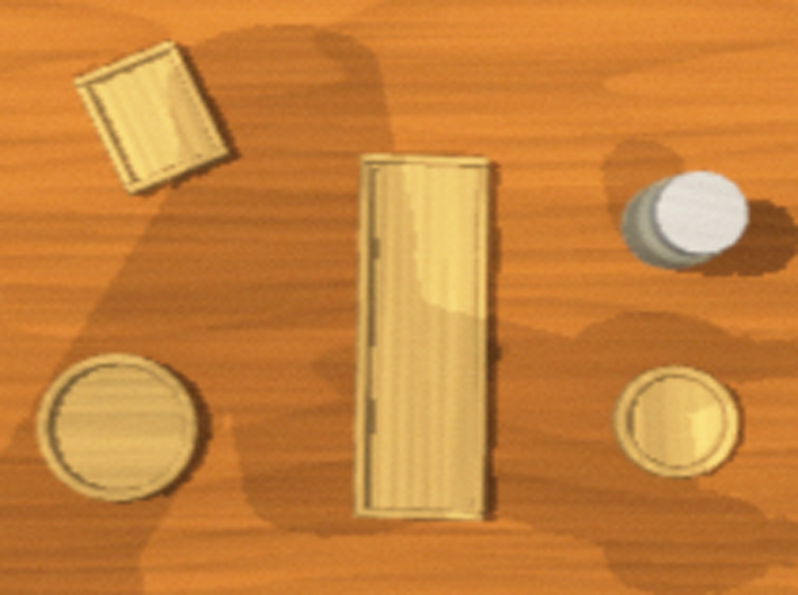

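```bash
python3 - <<'E'
from h import *
c=capture("top"); im=c["color"]; hsv=cv2.cvtColor(im,cv2.COLOR_RGB2HSV)
m=cv2.inRange(hsv,(16,60,120),(30,172,255)); m[:,:300]=0;m[:130]=0;m[280:]=0
m=cv2.morphologyEx(m,cv2.MORPH_CLOSE,np.ones((3,3)))
cs,_=cv2.findContours(m,cv2.RETR_EXTERNAL,cv2.CHAIN_APPROX_NONE)
for k in cs:
    if cv2.contourArea(k)<300: continue
    w=onz(c,k.reshape(-1,2),0.013)[:,:2]*1000
    (x,y),(a,b),r=cv2.minAreaRect(w.astype(np.float32))
    print("rect",round(x,1),round(y,1),round(a,1),round(b,1),round(r,1),"circ",[np.round(q,1) for q in cv2.minEnclosingCircle(w.astype(np.float32))])
g=cv2.inRange(hsv,(45,80,30),(90,255,255)); g[:170]=0;g[215:]=0;g[:,:230]=0;g[:,285:]=0
k=max(cv2.findContours(g,cv2.RETR_EXTERNAL,cv2.CHAIN_APPROX_NONE)[0],key=cv2.contourArea)
w=onz(c,k.reshape(-1,2),0.088)[:,:2]*1000
print("insul",[np.round(q,1) for q in cv2.minEnclosingCircle(w.astype(np.float32))])
P=cloud(c)
print((P[236:268:2,244:276:2,2]*1000).round(0).astype(int))
s=sense(); w=capture("wrist"); o,d=ray(w,[[329,202]]); print("wristcam",o,d,s["eef_pos"])
E
```

```text
rect 446.0 -327.8 75.4 72.4 77.9 circ [array([ 445.9, -327.8]), np.float64(38.1)]
rect 446.3 11.1 97.3 94.6 89.3 circ [array([445.8,  10.3]), np.float64(49.4)]
rect 504.4 -176.1 80.1 242.1 87.5 circ [array([ 504.2, -176.4]), np.float64(125.7)]
rect 653.3 -13.0 87.6 69.6 22.7 circ [array([653. , -12.1]), np.float64(52.9)]
insul [array([560.1, 168.1]), np.float64(23.5)]
[[  -1    0   -1    5    8    4   46   45   47   49   51   20   10   -1
    -2    0]
 [   0   -3   47   47   47   48   50   49   44   29   17   15    3    0
    -6   -3]
 [  -5    2   -2   14   12   12   39   33   19   14   16   16    9   -1
     1    2]
 [  -1   -3   -2   12    8   13   41   38   13   11   17   11    8    0
    -2   -1]
 [   1   -1    2   13   11   16   39   39   15   11   14   13    9   -1
     1    0]
 [   2    0   -4   -3   11   15   36   42   15   13   15   16    7    0
    -3   -3]
 [   0    1   -1 1137   14   15   13   15   13   17   13   16    7   -2
     0    5]
 [  -4   -3   -3    0   16   11   15   36   12   12   16   13   15    4
     3    1]
 [  -4    3   -4    2   13   10   14   35 1137   14 1137   11    9    3
    -1   -3]
 [   0    2   -1    0   11   15   14   40   14   12   17   15   14    5
     1   -4]
 [   1   -3    2    2   12   11   11   38   17   11   13   12   16    9
     2   -1]
 [  -1   -1    0   -2   15   13   11   43   47   46   44   47   26    7
    -4   -4]
 [  -4   -3   -3   47   46   45   46   50   48   47    8    4    6    9
    -4    0]
 [  -3    0   -2   -1    7    7    5    8    9    8    6    8    7    8
     3   -1]
 [   1   -1    2   -2    9    8    6    9    5    6    7    7    6   -3
     1    1]
 [  -4   -1    3    4    0    2   -3    0    3    0    0   -4    1   -1
    -1    2]]
wristcam [ 0.22770158 -0.58698133  0.38424401] [[-0.27077067 -0.0659866  -0.96038068]] [ 0.1520515  -0.60604692  0.21365611]
```

```bash
python3 -m creep '[[[533,-656,-36,0,0,0.244,0],[533,-656,-36,0,0,0.244,0],[533,-656,-36,0,0,0.244,0],[533,-656,-36,0,0,0.244,0],[533,-656,-36,0,0,0.244,0],[533,-656,-36,0,0,0.244,0],[533,-656,-36,0,0,0.244,0],[533,-656,-36,0,0,0.244,0],[533,-656,-36,0,0,0.244,0],[533,-656,-36,0,0,0.244,0]]]'
```

```text
time_s: 1.13
eef_pos: [0.3284, -0.2271, 0.2319]
ee_rot: [180.0, -0.0, 0.1]
ft_force: [1.4, -0.7, -0.3]
width: 1.002
```

```bash
python3 -m creep '[[[180,-385,-18,0,0,0,0],[180,-385,-18,0,0,0,0],[180,-385,-18,0,0,0,0],[180,-385,-18,0,0,0,0],[180,-385,-18,0,0,0,0],[180,-385,-18,0,0,0,0],[180,-385,-18,0,0,0,0],[180,-385,-18,0,0,0,0],[180,-385,-18,0,0,0,0],[180,-385,-18,0,0,0,0]]]'; python3 -m creep '[[[0,-20,0,0,0,0,0],[0,-20,0,0,0,0,0],[0,-20,0,0,0,0,0]]]'
python3 - <<'E'
from h import *
c=capture("wrist"); cv2.imwrite("pics/c.png",c["color"][:,:,::-1]); print(sense()["eef_pos"],sense()["ee_rot"])
np.save("c.npy",c,allow_pickle=True)
E
```

```text
time_s: 1.97
eef_pos: [0.5041, 0.1508, 0.2495]
ee_rot: [180.0, -0.0, 0.1]
ft_force: [1.7, -1.6, 0.8]
width: 0.997
time_s: 2.22
eef_pos: [0.5035, 0.1694, 0.249]
ee_rot: [180.0, 0.0, 0.2]
ft_force: [0.4, -1.2, 0.2]
width: 0.998
[0.50337598 0.16838923 0.24910402] [1.79979679e+02 2.60219654e-02 1.57204980e-01]
```

View pics/c.png

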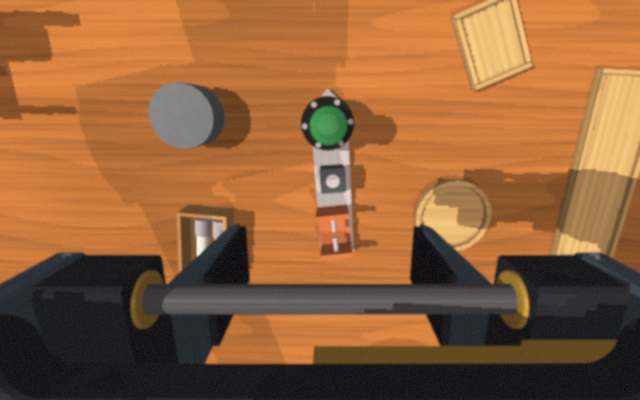

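```bash
python3 - <<'E'
from h import *
c=np.load("c.npy",allow_pickle=True).item(); im=c["color"]; hsv=cv2.cvtColor(im,cv2.COLOR_RGB2HSV)
cv2.imwrite("pics/c2.png",cv2.resize(im[80:270,270:400],None,fx=4,fy=3.1,interpolation=2)[:,:,::-1])
g=cv2.inRange(hsv,(45,80,30),(90,255,255)); g[200:]=0
k=max(cv2.findContours(g,cv2.RETR_EXTERNAL,cv2.CHAIN_APPROX_NONE)[0],key=cv2.contourArea).reshape(-1,2)
for z in(.087,.058): print("green",z,[np.round(q,4) for q in cv2.minEnclosingCircle(onz(c,k,z)[:,:2].astype(np.float32))])
bl=cv2.inRange(hsv,(0,0,0),(180,255,60)); bl[160:]=0; bl[:,:290]=0; bl[:,360:]=0; bl|=g
k=max(cv2.findContours(bl,cv2.RETR_EXTERNAL,cv2.CHAIN_APPROX_NONE)[0],key=cv2.contourArea).reshape(-1,2)
print("coup",[np.round(q,4) for q in cv2.minEnclosingCircle(onz(c,k,.04)[:,:2].astype(np.float32))],len(k))
P=cloud(c)
a=P[85:265,285:370].reshape(-1,3)
def st(n,lo,hi,xr=(0,1)):
    q=a[(a[:,2]>lo)&(a[:,2]<hi)&(a[:,0]>xr[0])&(a[:,0]<xr[1])]; r=cv2.minAreaRect((q[:,:2]*1000).astype(np.float32)); print(n,len(q),r)
st("head",.075,.1); st("coup",.036,.05,(.52,.6)); st("boss",.03,.045,(.46,.525)); st("brk",.03,.06,(.38,.475)); 
b=P[195:265:4,308:364:3]; print((b[:,:,2]*1000).round().astype(int))
E
```

```text
green 0.087 [array([0.5627, 0.1708]), np.float64(0.0198)]
green 0.058 [array([0.5611, 0.1709]), np.float64(0.0215)]
coup [array([0.5624, 0.1719]), np.float64(0.0285)] 190
head 1056 ((561.3052978515625, 170.60916137695312), (34.90559005737305, 35.04520034790039), 8.63523006439209)
coup 1132 ((561.7904663085938, 172.22134399414062), (58.887107849121094, 58.34547805786133), 0.08526428043842316)
boss 637 ((496.3685607910156, 165.57247924804688), (30.188858032226562, 29.784236907958984), 3.0345139503479004)
brk 770 ((429.39007568359375, 162.6564483642578), (57.09391784667969, 39.629005432128906), 6.443129539489746)
[[  1   0   1   9   9   7   8   7   8   7   8   7   9   8   7  -1  -2  -2
   -1]
 [  1  -1   1   8   9   8   7   7   8   8   8   9   9   9   7  -1  -1  -2
   -1]
 [  0   0   2   6   8   8   7   7   8   8   9   9   7   8   8   0  -1   1
    0]
 [  0  -1   1  -1   8   9  12  12  13  16  16  18  19  20   9   0   0   1
   -1]
 [  1  -1   1  25  27  27  28  30  31  33  35  36  37  37   7   0   1   0
    0]
 [420  -1  -1  41  41  43  44  46  46  46  48  48  48  47   8  -1   0   0
   
[... 276 characters left out ...]
  14  40  38  13  14  15  12   7   1   0  -1
    1]
 [  0   1  -1  -1  14  14  15  13  14  15  14  15  13  15  14   0   1   0
   -2]
 [  0  -1  -1   0   8  14  15  14  15  39  13  14  14  15  14  -1   0   0
    0]
 [  1  -1   0   0   8  14  14  14  14  40  16  16  18  19  19   1   0   0
    0]
 [ -1   0  -1   1  -1  24  24  24  24  38  39  29  28  29  31   7   0  -1
    0]
 [ -1  -1   0   0  -1  36  36  37  39  40  39  40  42  41  42   9   0   0
   -1]
 [  0   0   0   0  -1  48  47  48  48  48  48  48  49  49  47  -1   0   2
   -1]
 [  0   0  -1   0   0  47  47  47  48   1   1  -2   0   1   1   0  -1  -1
    0]
 [ -1  -1   1  -1  -1   0   0   1   0   1   1  -1   0   0   1  -1   1   0
   -1]]
```

View pics/c2.png

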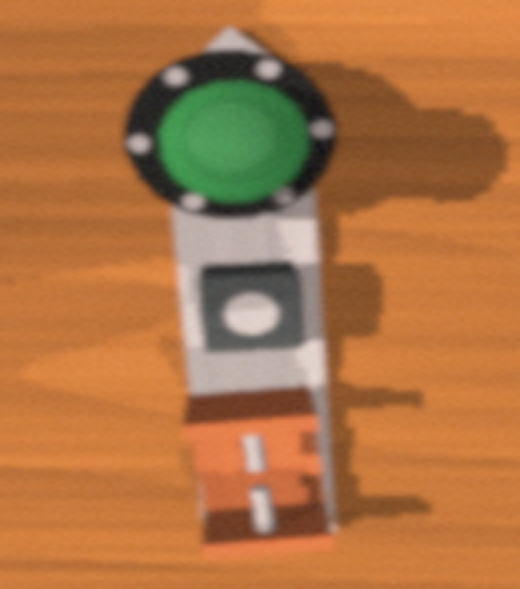

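```bash
python3 -m creep '[[[58,-2.3,30,0,0,0,0],[58,-2.3,60,0,0,0,0],[58,-2.3,90,0,0,0,0],[58,-2.3,120,0,0,0,0],[58,-2.3,145,0,0,0,0],[58,-2.3,165,0,0,0,0],[58,-2.3,180,0,0,0,0],[58,-2.3,188,0,0,0,0],[58,-2.3,188,0,0,0,0],[58,-2.3,188,0,0,0,0]]]' 15
python3 - <<'E'
from h import *
c=capture("side"); s=sense();print(s["eef_pos"],s["ee_rot"])
u=proj(c,s["eef_pos"])[0].astype(int); print(u)
cv2.imwrite("pics/d.png",cv2.resize(c["color"][u[1]-60:u[1]+60,u[0]-80:u[0]+80],None,fx=4,fy=4)[:,:,::-1])
E
```

```text
time_s: 3.1
eef_pos: [0.5618, 0.1702, 0.0618]
ee_rot: [180.0, -0.0, 0.1]
ft_force: [-0.6, -0.5, 0.9]
width: 0.997
[0.56226305 0.17044155 0.06227659] [-1.79989390e+02 -6.84677580e-02  6.77594805e-02]
[270 227]
```

View pics/d.png

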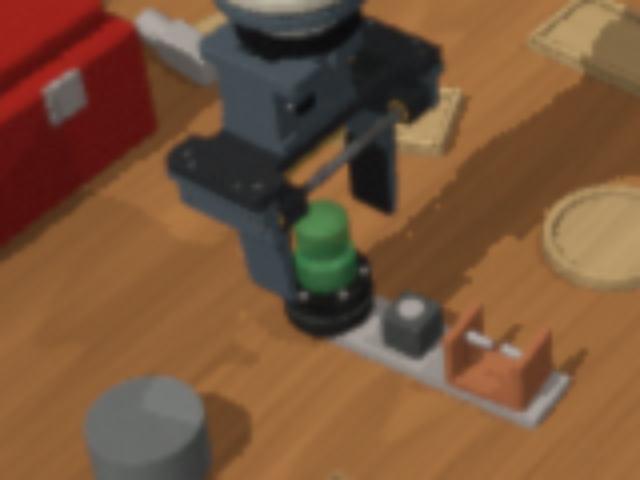

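The jaws straddle the insulator head, with the fingers at about (260,240) and (375,160). Closing now.

```bash
python3 -m creep '[[[0,0,0,0,0,0,0.4],[0,0,0,0,0,0,0.5],[0,0,0,0,0,0,0.56],[0,0,0,0,0,0,0.6],[0,0,0,0,0,0,0.65],[0,0,0,0,0,0,0.7],[0,0,0,0,0,0,0.7],[0,0,0,0,0,0,0.7],[0,0,0,0,0,0,0.7],[0,0,0,0,0,0,0.7]]]' 15;  python3 -m creep '[[[0,0,0,0,0,0,1],[0,0,0,0,0,0,1],[0,0,-3,0,0,0,1],[0,0,-8,0,0,0,1],[0,0,-15,0,0,0,1],[0,0,-25,0,0,0,1],[0,0,-40,0,0,0,1],[0,0,-60,0,0,0,1],[0,0,-80,0,0,0,1],[0,0,-90,0,0,0,1]]]' 
python3 - <<'E'
from h import *
c=capture("side"); s=sense();print(s["eef_pos"],s["ee_rot"],s["width"],s["ft_force"])
u=proj(c,s["eef_pos"])[0].astype(int); print(u)
cv2.imwrite("pics/e.png",cv2.resize(c["color"][u[1]-50:u[1]+70,u[0]-80:u[0]+80],None,fx=4,fy=4)[:,:,::-1])
E
```

```text
time_s: 3.98
eef_pos: [0.5617, 0.1709, 0.0613]
ee_rot: [-180.0, 0.0, 0.1]
ft_force: [-0.9, 0.0, 1.2]
width: 0.391
time_s: 4.82
eef_pos: [0.5627, 0.1711, 0.1544]
ee_rot: [-180.0, -0.2, 0.1]
ft_force: [0.4, 0.5, -1.2]
width: 0.391
[0.56323097 0.17122552 0.155271  ] [-1.79943938e+02 -2.79373233e-01  1.05746423e-01] 0.39093014803007525 [1.98116248 1.76073982 1.89656491]
[266 199]
```

View pics/e.png

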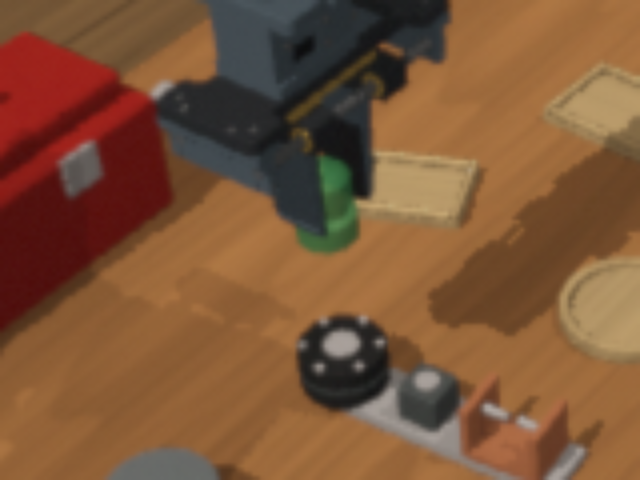

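```bash
python3 -m creep '[[[-3,12,0,0,0,0,1],[-9,37,0,0,0,0,1],[-16,68,0,0,0,0,1],[-25,105,0,0,0,0,1],[-34,142,0,0,0,0,1],[-42,179,0,0,0,0,1],[-51,216,0,0,0,0,1],[-60,253,0,0,0,0,1],[-68,290,0,0,0,0,1],[-77,327,0,0,0,0,1]]]'; python3 -m creep '[[[-8,35,0,0,0,0,1],[-16,70,0,0,0,0,1],[-24,105,0,0,0,0,1],[-31,135,0,0,0,0,1],[-36,155,0,0,0,0,1],[-39,167,0,0,0,0,1],[-40,172,0,0,0,0,1],[-40,172,0,0,0,0,1],[-40,172,0,0,0,0,1]]]'
python3 - <<'E'
from h import *
c=capture("wrist");t=capture("top"); s=sense();print(s["eef_pos"],s["ee_rot"],s["width"],s["ft_force"])
cv2.imwrite("pics/f.png",c["color"][:,:,::-1]); np.save("f.npy",c,allow_pickle=True)
E
```

```text
time_s: 5.7
eef_pos: [0.4836, -0.1581, 0.1504]
ee_rot: [-180.0, 0.1, 0.1]
ft_force: [1.2, -0.4, -0.8]
width: 0.389
time_s: 6.45
eef_pos: [0.4454, -0.3273, 0.1509]
ee_rot: [-179.9, 0.0, 0.1]
ft_force: [-0.5, -0.2, -1.2]
width: 0.39
[ 0.44575611 -0.32700412  0.15116567] [-1.79968643e+02  1.93884337e-02  1.74654348e-01] 0.39130837499279497 [-0.45296172 -0.60833804 -0.63608455]
```

View pics/f.png

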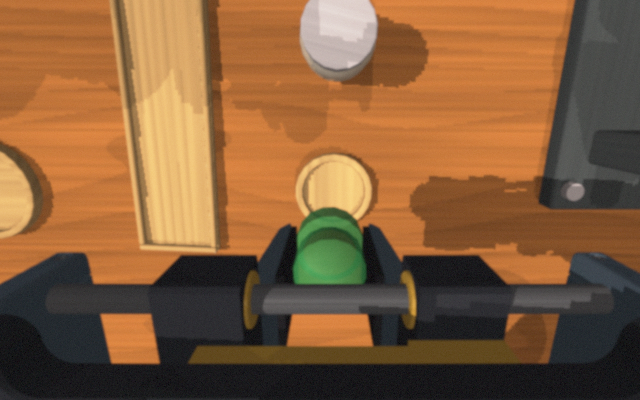

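```bash
cat >> h.py <<'E'
from scipy.optimize import least_squares
def wood(c,x0,x1,y0,y1):
    hsv=cv2.cvtColor(c["color"],cv2.COLOR_RGB2HSV); m=cv2.inRange(hsv,(16,40,100),(30,175,255))
    q=np.zeros_like(m); q[y0:y1,x0:x1]=m[y0:y1,x0:x1]
    q=cv2.morphologyEx(q,cv2.MORPH_CLOSE,np.ones((5,5)))
    return q
def fitc(w,R):
    f=lambda p:np.hypot(w[:,0]-p[0],w[:,1]-p[1])-R
    r=least_squares(f,w.mean(0),loss="soft_l1",f_scale=.001); return r.x,np.abs(r.fun).mean()
E
python3 - <<'E'
from h import *
c=np.load("f.npy",allow_pickle=True).item()
m=wood(c,285,385,145,212)
k=max(cv2.findContours(m,cv2.RETR_EXTERNAL,cv2.CHAIN_APPROX_NONE)[0],key=cv2.contourArea).reshape(-1,2)
k=k[k[:,1]<203]
print(fitc(onz(c,k,.013)[:,:2],.037),len(k))
P=cloud(c); a=P[140:225,280:390].reshape(-1,3); a=a[(a[:,2]>.0095)&(a[:,2]<.016)]
r=least_squares(lambda p:np.hypot(a[:,0]-p[0],a[:,1]-p[1])-.0335,a[:,:2].mean(0),loss="soft_l1",f_scale=.002); print("depth ring",r.x,len(a))
# insulator lower silhouette
P2=P[200:300,285:375].reshape(-1,3);P2=P2[(P2[:,2]>.11)&(P2[:,2]<.21)]; print(P2[:,2].min(),P2[:,2].max())
E
```

```text
(array([ 0.44335603, -0.33104478]), np.float64(0.0006479201242305539)) 133
depth ring [ 0.44373533 -0.3309802 ] 1208
0.1288383206023441 0.2038344015660718
```

```bash
python3 -m creep '[[[-1,3,15,0,0,0,1],[-1,3,40,0,0,0,1],[-1,3,68,0,0,0,1],[-1,3,90,0,0,0,1],[-1,3,105,0,0,0,1],[-1,3,113,0,0,0,1],[-1,3,118,0,0,0,1],[-1,3,121,0,0,0,1],[-1,3,121,0,0,0,1],[-1,3,121,0,0,0,1]]]'; python3 -m creep '[[[0,0,0.7,0,0,0,1],[0,0,1.4,0,0,0,1],[0,0,2,0,0,0,1],[0,0,2,0,0,0,1]]]'
python3 - <<'E'
from h import *
c=capture("wrist");t=capture("side"); s=sense();print(s["eef_pos"],s["ee_rot"],s["width"],s["ft_force"])
cv2.imwrite("pics/g.png",c["color"][:,:,::-1])
u=proj(t,s["eef_pos"])[0].astype(int); print(u)
cv2.imwrite("pics/g2.png",cv2.resize(t["color"][u[1]-60:u[1]+60,u[0]-80:u[0]+80],None,fx=4,fy=4)[:,:,::-1])
E
```

```text
time_s: 7.38
eef_pos: [0.445, -0.3315, 0.031]
ee_rot: [180.0, -0.0, 0.1]
ft_force: [1.1, 0.4, -0.9]
width: 0.391
time_s: 7.72
eef_pos: [0.4446, -0.3314, 0.0284]
ee_rot: [180.0, -0.0, 0.1]
ft_force: [0.5, 0.3, -1.6]
width: 0.387
[ 0.44456991 -0.33138301  0.02837537] [ 1.79997552e+02 -4.58195193e-03  9.76551331e-02] 0.39473494707858525 [ 0.04500105  0.0552423  -0.84445627]
[401 160]
```

View pics/g.png

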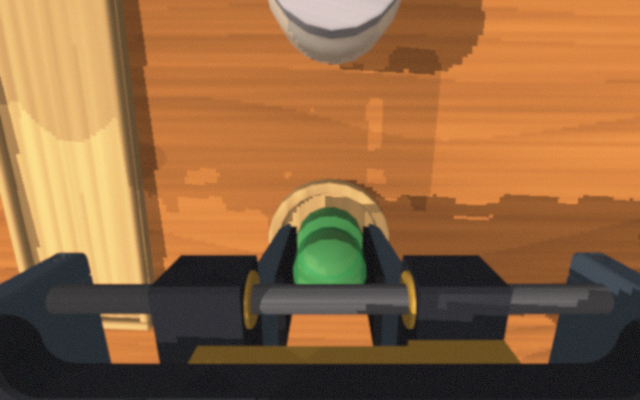

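View pics/g2.png

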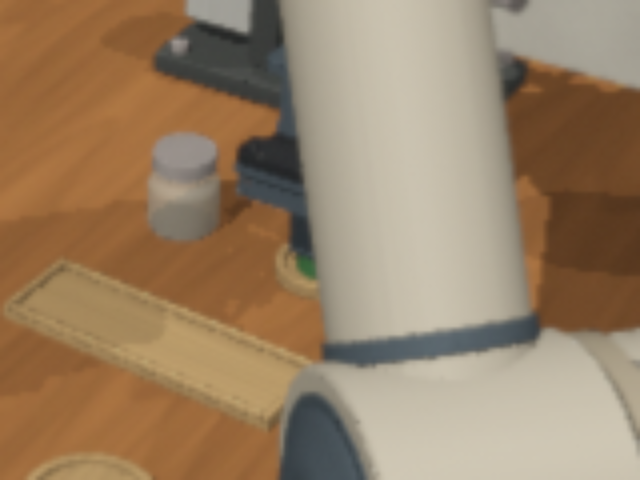

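```bash
python3 -m creep '[[[0,0,0.5,0,0,0,1],[0,0,1,0,0,0,1],[0,0,1,0,0,0,1],[0,0,1,0,0,0,1]]]'; python3 -m creep '[[[0,0,0.5,0,0,0,1],[0,0,0.5,0,0,0,1],[0,0,0.5,0,0,0,1]]]'
```

```text
time_s: 8.15
eef_pos: [0.4446, -0.3313, 0.0273]
ee_rot: [-180.0, 0.0, 0.1]
ft_force: [-0.3, -0.3, -0.1]
width: 0.389
time_s: 8.4
eef_pos: [0.4446, -0.3314, 0.0272]
ee_rot: [180.0, -0.0, 0.1]
ft_force: [-0.9, 1.3, 9.0]
width: 0.391
```

Contact at the expected height (TCP 0.0272 m, 9 N). I'll release slowly, then rise.

```bash
python3 -m creep '[[[0,0,-0.3,0,0,0,0.6],[0,0,-0.3,0,0,0,0.57],[0,0,-0.3,0,0,0,0.53],[0,0,-0.3,0,0,0,0.48],[0,0,-0.3,0,0,0,0.4],[0,0,-0.3,0,0,0,0.35],[0,0,-0.3,0,0,0,0.3],[0,0,-0.3,0,0,0,0.3]]]'; python3 -m creep '[[[0,0,-5,0,0,0,0.3],[0,0,-15,0,0,0,0.3],[0,0,-35,0,0,0,0.3],[0,0,-60,0,0,0,0.2],[0,0,-90,0,0,0,0.1],[0,0,-120,0,0,0,0],[0,0,-130,0,0,0,0],[0,0,-130,0,0,0,0]]]'
python3 - <<'E'
from h import *
c=capture("wrist");s=sense();print(s["eef_pos"],s["ee_rot"],s["width"],s["ft_force"])
cv2.imwrite("pics/i.png",c["color"][:,:,::-1])
P=cloud(c); a=P[140:330,260:400].reshape(-1,3); 
h=a[(a[:,2]>.045)&(a[:,2]<.07)&(np.hypot(a[:,0]-.4445,a[:,1]+.33)<.04)]; print("head",cv2.minAreaRect((h[:,:2]*1000).astype(np.float32)),h[:,2].max())
E
```

```text
time_s: 9.07
eef_pos: [0.4446, -0.3313, 0.0271]
ee_rot: [-180.0, 0.0, 0.1]
ft_force: [0.1, -0.0, -0.1]
width: 0.701
time_s: 9.73
eef_pos: [0.4458, -0.3324, 0.1607]
ee_rot: [179.8, -0.2, 0.1]
ft_force: [-0.1, -0.8, 0.0]
width: 0.994
[ 0.44509359 -0.33180476  0.15873523] [ 1.79880555e+02 -1.27993047e-01  1.03496876e-01] 1.0005446352266016 [ 0.02062781  0.48391517 -1.22140649]
head ((444.33746337890625, -331.60430908203125), (35.31423568725586, 35.01707458496094), 24.979589462280273) 0.06035064414634339
```

View pics/i.png

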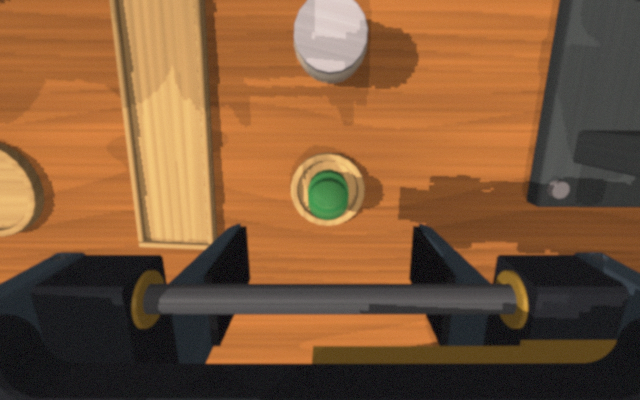

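```bash
python3 -m creep '[[[115,-504,0,0,0,0,0],[115,-504,0,0,0,0,0],[115,-504,0,0,0,0,0],[115,-504,0,0,0,0,0],[115,-504,0,0,0,0,0],[115,-504,0,0,0,0,0],[115,-504,0,0,0,0,0],[115,-504,0,0,0,0,0],[115,-504,0,0,0,0,0],[115,-504,0,0,0,0,0]]]'; python3 -m creep '[[[21,-95,-30,0,0,0,0],[21,-95,-30,0,0,0,0],[21,-95,-30,0,0,0,0],[21,-95,-30,0,0,0,0],[21,-95,-30,0,0,0,0]]]'
cat > look.py <<'E'
from h import *
import sys
c=capture("wrist"); s=sense();print(s["eef_pos"],s["ee_rot"],s["width"],s["ft_force"],s["time_s"])
cv2.imwrite(f"pics/{sys.argv[1]}.png",c["color"][:,:,::-1]); np.save("last.npy",c,allow_pickle=True)
P=cloud(c); a=P[:225].reshape(-1,3)
def st(n,lo,hi,x0,x1,y0=.12,y1=.23):
    q=a[(a[:,2]>lo)&(a[:,2]<hi)&(a[:,0]>x0)&(a[:,0]<x1)&(a[:,1]>y0)&(a[:,1]<y1)]
    if len(q)>20: print(n,len(q),np.round(sum(map(list,(lambda r:[r[0],r[1],[r[2]]])(cv2.minAreaRect((q[:,:2]*1000).astype(np.float32)))),[]),1))
st("coup",.034,.05,.52,.61); st("boss",.03,.045,.47,.525); st("brk",.03,.06,.38,.475); st("bar",.0055,.01,.38,.61)
E
python3 look.py j
```

```text
time_s: 10.62
eef_pos: [0.5358, 0.0772, 0.156]
ee_rot: [180.0, 0.1, 0.1]
ft_force: [0.9, -0.4, 0.3]
width: 1.001
time_s: 11.03
eef_pos: [0.5567, 0.1709, 0.186]
ee_rot: [180.0, 0.1, 0.2]
ft_force: [-0.3, 0.3, -1.0]
width: 0.997
[0.55651977 0.16989164 0.18585945] [1.79963777e+02 1.19520523e-01 1.46154960e-01] 1.0036910762381486 [-0.25103171 -0.85872267 -0.04082346] 11.0833
coup 2844 [562.2 172.2  58.6  58.9   1.7]
bar 655 [5.538e+02 1.667e+02 9.250e+01 4.450e+01 2.000e-01]
```

View pics/j.png

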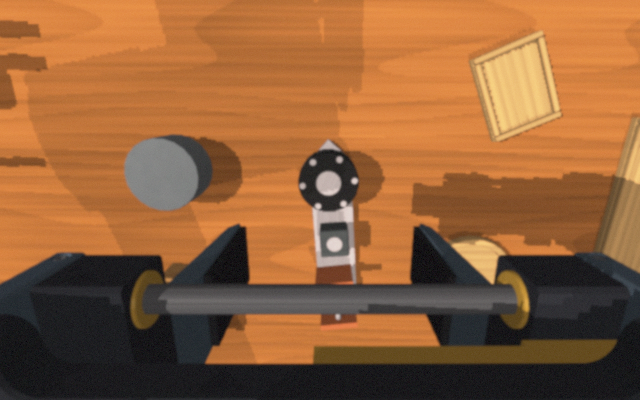

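```bash
python3 -m creep '[[[5.7,-2,30,0,0,0,0],[5.7,-2,65,0,0,0,0],[5.7,-2,100,0,0,0,0],[5.7,-2,130,0,0,0,0],[5.7,-2,150,0,0,0,0],[5.7,-2,162,0,0,0,0],[5.7,-2,167,0,0,0,0.1],[5.7,-2,167,0,0,0,0.2],[5.7,-2,167,0,0,0,0.27],[5.7,-2,167,0,0,0,0.3]]]' 25; python3 -m creep '[[[0,0,0,0,0,0,0.34],[0,0,0,0,0,0,0.4],[0,0,0,0,0,0,0.5],[0,0,0,0,0,0,1],[0,0,0,0,0,0,1],[0,0,0,0,0,0,1]]]'
```

```text
time_s: 11.92
eef_pos: [0.5639, 0.172, 0.0213]
ee_rot: [-180.0, -0.1, 0.1]
ft_force: [0.0, 0.7, -0.2]
width: 0.738
time_s: 12.42
eef_pos: [0.5637, 0.1722, 0.0212]
ee_rot: [-180.0, -0.1, 0.1]
ft_force: [-0.4, -0.3, 8.7]
width: 0.651
```

```bash
python3 -m creep '[[[0,0,-2,0,0,0,1],[0,0,-6,0,0,0,1],[0,0,-12,0,0,0,1],[0,0,-25,0,0,0,1],[0,0,-40,0,0,0,1],[0,0,-60,0,0,0,1],[0,0,-80,0,0,0,1],[0,0,-90,0,0,0,1],[0,0,-90,0,0,0,1]]]' 
python3 - <<'E'
from h import *
c=capture("side"); s=sense();print(s["eef_pos"],s["ee_rot"],s["width"],s["ft_force"])
u=proj(c,s["eef_pos"])[0].astype(int); print(u)
cv2.imwrite("pics/k.png",cv2.resize(c["color"][u[1]-50:u[1]+70,u[0]-80:u[0]+80],None,fx=4,fy=4)[:,:,::-1])
E
```

```text
time_s: 13.17
eef_pos: [0.5643, 0.1724, 0.1125]
ee_rot: [-180.0, -0.2, 0.1]
ft_force: [1.1, -0.9, -2.0]
width: 0.651
[0.56361778 0.17223402 0.11098367] [-1.79976084e+02 -1.20067064e-01  1.07149424e-01] 0.6528721444789177 [-0.6213901   1.0070045  -2.62714847]
[268 213]
```

View pics/k.png

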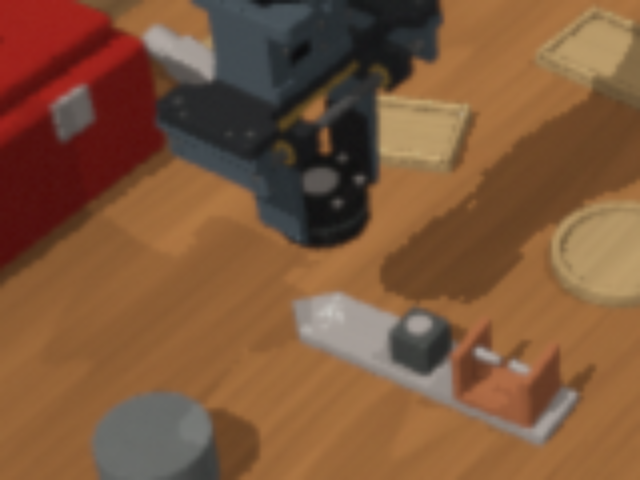

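```bash
python3 -m creep '[[[-10,14,-10,0,0,0,1],[-30,42,-30,0,0,0,1],[-52,73,-50,0,0,0,1],[-72,101,-50,0,0,0,1],[-92,129,-50,0,0,0,1],[-107,149,-50,0,0,0,1],[-114,159,-50,0,0,0,1],[-117,163,-50,0,0,0,1],[-117,163,-50,0,0,0,1],[-117,163,-50,0,0,0,1]]]' 
python3 - <<'E'
from h import *
c=capture("wrist"); s=sense();print(s["eef_pos"],s["ee_rot"],s["width"],s["ft_force"])
cv2.imwrite("pics/l.png",c["color"][:,:,::-1]); np.save("last.npy",c,allow_pickle=True)
P=cloud(c); a=P.reshape(-1,3); a=a[(a[:,2]>.010)&(a[:,2]<.016)&(np.hypot(a[:,0]-.445,a[:,1]-.009)<.06)]
r=least_squares(lambda p:np.hypot(a[:,0]-p[0],a[:,1]-p[1])-.0455,a[:,:2].mean(0),loss="soft_l1",f_scale=.002); print("ring",r.x,len(a),a.min(0),a.max(0))
E
```

```text
time_s: 14.05
eef_pos: [0.4471, 0.0094, 0.1598]
ee_rot: [-180.0, -0.0, 0.1]
ft_force: [-0.5, -0.2, -1.1]
width: 0.652
[0.44719599 0.0095796  0.15984463] [-1.79986708e+02 -1.17748190e-02  1.27983191e-01] 0.6514839500117198 [-0.09299303  0.23552294 -1.62049179]
ring [0.44344594 0.00866775] 1394 [ 0.41840595 -0.03976882  0.01000479] [0.49188118 0.05747265 0.01529198]
```

View pics/l.png

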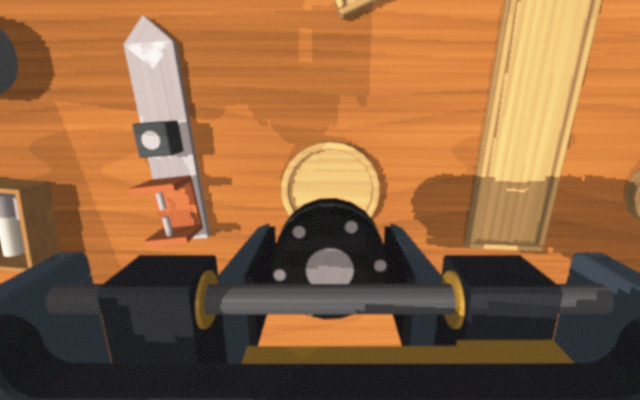

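```bash
python3 -m creep '[[[-1.5,0.5,20,0,0,0,1],[-1.5,0.5,50,0,0,0,1],[-1.5,0.5,80,0,0,0,1],[-1.5,0.5,105,0,0,0,1],[-1.5,0.5,122,0,0,0,1],[-1.5,0.5,132,0,0,0,1],[-1.5,0.5,137,0,0,0,1],[-1.5,0.5,138,0,0,0,1],[-1.5,0.5,138,0,0,0,1],[-1.5,0.5,138,0,0,0,1]]]' ; python3 -m creep '[[[0,0,0.7,0,0,0,1],[0,0,1.2,0,0,0,1],[0,0,1.2,0,0,0,1]]]'; python3 -m creep '[[[0,0,0.7,0,0,0,1],[0,0,1,0,0,0,1],[0,0,1,0,0,0,1]]]'
```

```text
time_s: 14.93
eef_pos: [0.4455, 0.0086, 0.0226]
ee_rot: [180.0, -0.1, 0.1]
ft_force: [0.2, -0.2, -1.6]
width: 0.648
time_s: 15.18
eef_pos: [0.4451, 0.0084, 0.0212]
ee_rot: [180.0, -0.0, 0.1]
ft_force: [0.1, 0.7, -1.4]
width: 0.652
time_s: 15.43
eef_pos: [0.4449, 0.0084, 0.0199]
ee_rot: [180.0, -0.0, 0.1]
ft_force: [0.6, -0.3, -1.2]
width: 0.647
```

```bash
python3 -m creep '[[[0,0,0.6,0,0,0,1],[0,0,0.6,0,0,0,1],[0,0,0.6,0,0,0,1]]]'; python3 -m creep '[[[0,0,0.5,0,0,0,1],[0,0,0.5,0,0,0,1],[0,0,0.5,0,0,0,1]]]'
```

```text
time_s: 15.68
eef_pos: [0.4449, 0.0084, 0.0193]
ee_rot: [-180.0, -0.0, 0.1]
ft_force: [-0.7, -0.2, -1.2]
width: 0.657
time_s: 15.93
eef_pos: [0.4449, 0.0084, 0.0192]
ee_rot: [180.0, -0.0, 0.1]
ft_force: [-2.9, -0.4, 12.7]
width: 0.65
```

```bash
python3 -m creep '[[[0,0,-0.3,0,0,0,0.33],[0,0,-0.3,0,0,0,0.3],[0,0,-0.3,0,0,0,0.25],[0,0,-0.3,0,0,0,0.15],[0,0,-0.3,0,0,0,0.1],[0,0,-0.3,0,0,0,0.1]]]'; python3 -m creep '[[[0,0,-10,0,0,0,0.1],[0,0,-30,0,0,0,0.1],[0,0,-60,0,0,0,0],[0,0,-95,0,0,0,0],[0,0,-130,0,0,0,0],[0,0,-150,0,0,0,0],[0,0,-150,0,0,0,0]]]'; python3 - <<'E'
from h import *
c=capture("wrist");s=sense();print(s["eef_pos"],s["ee_rot"],s["width"],s["ft_force"])
cv2.imwrite("pics/m.png",c["color"][:,:,::-1])
P=cloud(c); a=P[:330].reshape(-1,3); a=a[np.hypot(a[:,0]-.4445,a[:,1]-.009)<.06]
h=a[(a[:,2]>.033)&(a[:,2]<.046)]; print("coup",cv2.minAreaRect((h[:,:2]*1000).astype(np.float32)),h[:,2].mean())
for sx in(-1,1): print(h[(h[:,0]-.4445)*sx>.01,2].mean(),h[(h[:,1]-.009)*sx>.01,2].mean())
E
```

```text
time_s: 16.43
eef_pos: [0.4449, 0.0084, 0.019]
ee_rot: [-180.0, 0.0, 0.1]
ft_force: [-0.1, 0.3, 0.1]
width: 0.895
time_s: 17.02
eef_pos: [0.4469, 0.0082, 0.173]
ee_rot: [180.0, -0.4, 0.1]
ft_force: [1.6, -0.1, 0.3]
width: 1.002
[0.44601556 0.00828606 0.17092807] [ 1.79972991e+02 -2.42022781e-01  1.06142073e-01] 0.9978835566664732 [ 0.32484316 -1.07747684 -0.50306825]
coup ((443.33758544921875, 8.017486572265625), (58.460289001464844, 58.54212951660156), 0.3764086067676544) 0.037933564925725
0.03791966498687206 0.03783869273331982
0.03776502641275396 0.037890213279344755
```

View pics/m.png

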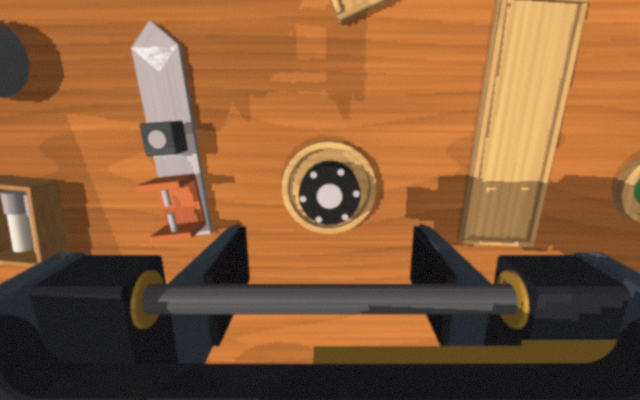

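```bash
python3 -m creep '[[[-16,-112,-30,0,0,-1.68,0],[-16,-112,-30,0,0,-1.68,0],[-16,-112,-30,0,0,-1.68,0],[-16,-112,-30,0,0,-1.68,0],[-16,-112,-30,0,0,-1.68,0],[-16,-112,-30,0,0,-1.68,0],[-16,-112,-30,0,0,-1.68,0],[-16,-112,-30,0,0,-1.68,0],[-16,-112,-30,0,0,-1.68,0],[-16,-112,-30,0,0,-1.68,0]]]'; python3 -m creep '[[[0,0,0,0,0,-0.43,0],[0,0,0,0,0,-0.43,0],[0,0,0,0,0,-0.43,0],[0,0,0,0,0,-0.43,0],[0,0,0,0,0,-0.43,0],[0,0,0,0,0,-0.43,0]]]'; python3 look.py n
```

```text
time_s: 17.9
eef_pos: [0.428, 0.1203, 0.1978]
ee_rot: [-179.9, 0.1, 72.1]
ft_force: [0.1, -0.6, 0.3]
width: 1.002
time_s: 18.4
eef_pos: [0.4282, 0.1203, 0.1982]
ee_rot: [-179.9, 0.0, 96.2]
ft_force: [-0.4, 0.4, 0.1]
width: 0.998
[0.42826536 0.12028903 0.19834978] [-1.79921506e+02  9.88854456e-04  9.62069545e+01] 1.002202656774034 [-0.34091653 -0.10797438  0.51444859] 18.45
boss 926 [496.2 165.7  30.5  29.9   3.7]
brk 850 [429.6 163.1  56.1  39.7   6.4]
bar 4299 [496.4 165.7 210.1  44.2   3.8]
```

View pics/n.png

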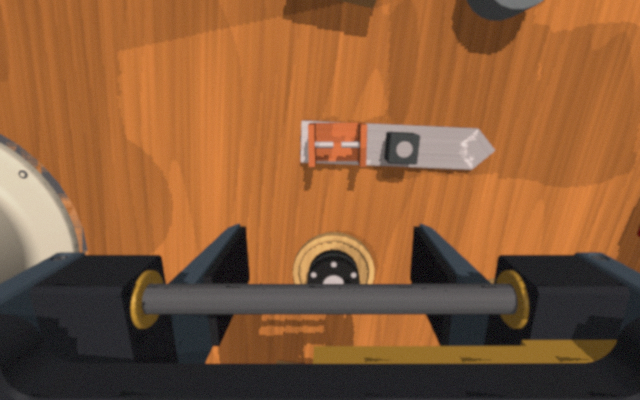

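```bash
python3 -m creep '[[[15,2,20,0,0,0,0.275],[30,4,50,0,0,0,0.275],[42.3,5.9,80,0,0,0,0.275],[42.3,5.9,105,0,0,0,0.275],[42.3,5.9,125,0,0,0,0.275],[42.3,5.9,138,0,0,0,0.275],[42.3,5.9,143,0,0,0,0.275],[42.3,5.9,143,0,0,0,0.275],[42.3,5.9,143,0,0,0,0.275]]]' 40
python3 - <<'E'
from h import *
c=capture("side"); s=sense();print(s["eef_pos"],s["ee_rot"],s["width"],s["ft_force"])
u=proj(c,s["eef_pos"])[0].astype(int); print(u)
cv2.imwrite("pics/o.png",cv2.resize(c["color"][u[1]-50:u[1]+50,u[0]-66:u[0]+66],None,fx=6,fy=6,interpolation=2)[:,:,::-1])
E
```

```text
time_s: 19.2
eef_pos: [0.43, 0.163, 0.0564]
ee_rot: [-180.0, 0.0, 96.3]
ft_force: [1.1, 0.2, 0.1]
width: 0.722
[0.43027651 0.16310979 0.05672866] [ 1.79949477e+02 -6.78492375e-03  9.63140329e+01] 0.7241515194781434 [ 0.16226952  0.25519041 -0.10663145]
[313 247]
```

View pics/o.png

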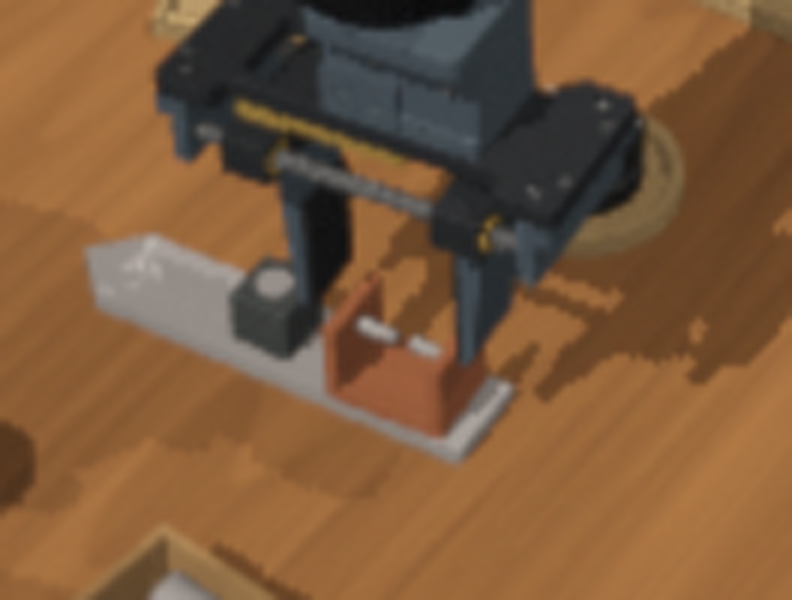

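The fingers straddle the bracket, with the inner one, at about (325,290), between the boss and the cheek. Going down.

```bash
python3 -m creep '[[[0,-0.5,8,0,0,0,0.275],[0,-0.5,14,0,0,0,0.275],[0,-0.5,20,0,0,0,0.275],[0,-0.5,24,0,0,0,0.275]]]'; python3 -m creep '[[[0,0,6,0,0,0,0.275],[0,0,11,0,0,0,0.275],[0,0,13,0,0,0,0.275],[0,0,13,0,0,0,0.275]]]';  python3 -m creep '[[[0,0,0,0,0,0,0.33],[0,0,0,0,0,0,0.37],[0,0,0,0,0,0,0.4],[0,0,0,0,0,0,0.5],[0,0,0,0,0,0,1],[0,0,0,0,0,0,1],[0,0,0,0,0,0,1]]]'
```

```text
time_s: 19.58
eef_pos: [0.4292, 0.1629, 0.0314]
ee_rot: [-180.0, 0.0, 96.4]
ft_force: [0.5, -0.3, 0.1]
width: 0.729
time_s: 19.92
eef_pos: [0.4291, 0.1629, 0.0185]
ee_rot: [-179.9, 0.0, 96.4]
ft_force: [0.0, 0.0, 0.2]
width: 0.725
time_s: 20.5
eef_pos: [0.4296, 0.1631, 0.0193]
ee_rot: [180.0, -0.0, 96.4]
ft_force: [1.5, 0.3, 4.9]
width: 0.613
```

```bash
python3 -m creep '[[[0,0,-3,0,0,0,1],[0,0,-10,0,0,0,1],[0,0,-25,0,0,0,1],[0,0,-45,0,0,0,1],[0,0,-70,0,0,0,1],[0,0,-95,0,0,0,1],[0,0,-110,0,0,0,1],[0,0,-110,0,0,0,1]]]'; python3 - <<'E'
from h import *
c=capture("side"); s=sense();print(s["eef_pos"],s["ee_rot"],s["width"],s["ft_force"])
u=proj(c,s["eef_pos"])[0].astype(int); print(u)
cv2.imwrite("pics/p.png",cv2.resize(c["color"][u[1]-30:u[1]+70,u[0]-66:u[0]+66],None,fx=6,fy=6,interpolation=2)[:,:,::-1])
E
```

```text
time_s: 21.17
eef_pos: [0.4305, 0.1633, 0.1321]
ee_rot: [179.8, -0.0, 96.4]
ft_force: [0.9, -0.3, -0.8]
width: 0.611
[0.42990654 0.163144   0.13053445] [ 1.79839939e+02 -1.98187730e-02  9.63629832e+01] 0.6127900329780699 [-0.14554246  0.03591776 -3.5246173 ]
[312 225]
```

View pics/p.png

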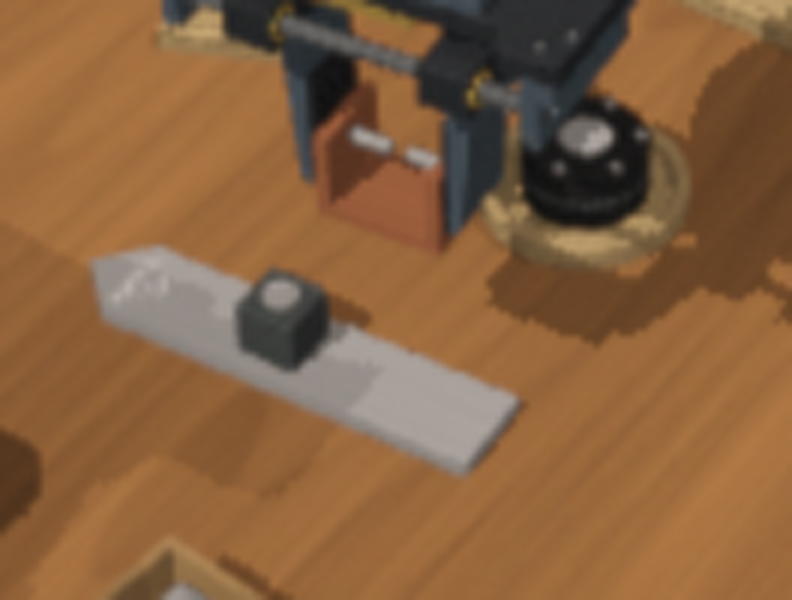

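The bracket is held level. Moving to a spot beside the short tray.

```bash
python3 -m creep '[[[-15,12,-5,0,0,-0.03,1],[-42,34,-15,0,0,-0.1,1],[-70,56,-20,0,0,-0.18,1],[-100,80,-20,0,0,-0.25,1],[-130,104,-20,0,0,-0.284,1],[-160,128,-20,0,0,-0.284,1],[-190,152,-20,0,0,-0.284,1],[-215,172,-20,0,0,-0.284,1],[-235,190,-20,0,0,-0.284,1],[-250,200,-20,0,0,-0.284,1]]]'; python3 -m creep '[[[0,0,0,0,0,0,1],[0,0,0,0,0,0,1]]]'; cat > tray.py <<'E'
from h import *
import sys
c=capture("wrist"); s=sense();print(s["eef_pos"],s["ee_rot"],s["width"],s["ft_force"],s["time_s"])
cv2.imwrite(f"pics/{sys.argv[1]}.png",c["color"][:,:,::-1])
cx,cy,r=map(float,sys.argv[2:5])
P=cloud(c); a=P[:330].reshape(-1,3); a=a[(abs(a[:,0]-cx)<r)&(abs(a[:,1]-cy)<r)]
for lo,hi in((.0095,.016),(.004,.016)):
    h=a[(a[:,2]>lo)&(a[:,2]<hi)]; print(lo,len(h),cv2.minAreaRect((h[:,:2]*1000).astype(np.float32)))
E
python3 tray.py q .651 -.015 .07
```

```text
time_s: 22.05
eef_pos: [0.6569, -0.0653, 0.1472]
ee_rot: [-179.9, -0.0, 112.6]
ft_force: [-0.0, -0.1, -2.2]
width: 0.611
time_s: 22.22
eef_pos: [0.6551, -0.0638, 0.1472]
ee_rot: [-179.9, -0.1, 112.6]
ft_force: [-0.5, 0.6, -3.4]
width: 0.612
[ 0.65467386 -0.06303585  0.14756301] [-1.79874006e+02 -9.46830804e-02  1.12607977e+02] 0.6122606543874408 [-0.93234253 -0.54257097 -1.37690192] 22.2667
0.0095 2083 ((652.2371215820312, -14.882213592529297), (86.2046127319336, 68.25481414794922), 23.043651580810547)
0.004 7029 ((652.2428588867188, -14.895626068115234), (86.2046127319336, 68.28389739990234), 23.043651580810547)
```

View pics/q.png

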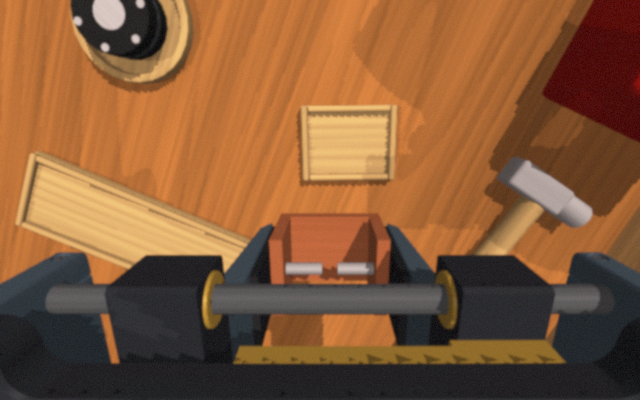

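```bash
python3 -m creep '[[[15,5,0,0,0,-0.007,1],[30,11,5,0,0,-0.007,1],[42,15,20,0,0,-0.007,1],[45.3,16.4,45,0,0,-0.007,1],[45.3,16.4,70,0,0,-0.007,1],[45.3,16.4,90,0,0,-0.007,1],[45.3,16.4,105,0,0,-0.007,1],[45.3,16.4,115,0,0,-0.007,1],[45.3,16.4,115,0,0,-0.007,1],[45.3,16.4,115,0,0,-0.007,1]]]'; python3 - <<'E'
from h import *
c=capture("top"); s=sense();print(s["eef_pos"],s["ee_rot"],s["width"],s["ft_force"])
w=capture("wrist"); cv2.imwrite("pics/r.png",w["color"][:,:,::-1])
P=cloud(w); a=P[:330].reshape(-1,3); a=a[(abs(a[:,0]-.652)<.07)&(abs(a[:,1]+.015)<.07)]
h=a[(a[:,2]>.0095)&(a[:,2]<.0155)]; print(len(h),cv2.minAreaRect((h[:,:2]*1000).astype(np.float32)))
E
```

```text
time_s: 23.1
eef_pos: [0.6532, -0.0142, 0.0341]
ee_rot: [-180.0, -0.0, 113.1]
ft_force: [-0.2, 0.8, -1.5]
width: 0.613
[ 0.65374349 -0.01447807  0.03482885] [1.79962418e+02 1.76255801e-02 1.13070842e+02] 0.6102487027547949 [ 0.56596943 -0.60979162 -2.13464711]
2256 ((651.560302734375, -13.815879821777344), (86.1434326171875, 66.32719421386719), 22.974424362182617)
```

View pics/r.png

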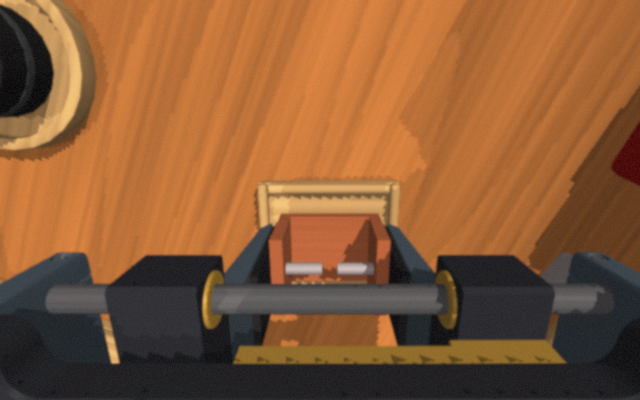

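```bash
python3 -m creep '[[[0,-1,6,0,0,0,1],[0,-1,11,0,0,0,1],[0,-1,14,0,0,0,1],[0,-1,14,0,0,0,1],[0,-1,14,0,0,0,1]]]'; python3 -m creep '[[[0,0,0.7,0,0,0,1],[0,0,1.2,0,0,0,1],[0,0,1.2,0,0,0,1]]]'; python3 -m creep '[[[0,0,0.5,0,0,0,1],[0,0,0.8,0,0,0,1],[0,0,0.8,0,0,0,1]]]'
```

```text
time_s: 23.62
eef_pos: [0.6524, -0.0156, 0.0199]
ee_rot: [-180.0, -0.0, 113.0]
ft_force: [0.6, 0.7, -1.8]
width: 0.608
time_s: 23.87
eef_pos: [0.6527, -0.0156, 0.0189]
ee_rot: [180.0, 0.0, 113.0]
ft_force: [-0.1, -0.2, -3.1]
width: 0.61
time_s: 24.12
eef_pos: [0.6526, -0.0156, 0.018]
ee_rot: [-180.0, -0.0, 113.0]
ft_force: [0.2, 0.5, -2.6]
width: 0.615
```

```bash
python3 -m creep '[[[0,0,0.5,0,0,0,1],[0,0,0.5,0,0,0,1],[0,0,0.5,0,0,0,1]]]'; python3 -m creep '[[[0,0,0.4,0,0,0,1],[0,0,0.4,0,0,0,1],[0,0,0.4,0,0,0,1]]]'
```

```text
time_s: 24.37
eef_pos: [0.6526, -0.0156, 0.0175]
ee_rot: [-180.0, -0.0, 113.0]
ft_force: [0.8, 0.1, -3.1]
width: 0.612
time_s: 24.62
eef_pos: [0.6526, -0.0156, 0.0173]
ee_rot: [180.0, 0.0, 113.0]
ft_force: [-0.8, 0.2, 0.4]
width: 0.614
```

```bash
python3 -m creep '[[[0,0,-0.2,0,0,0,0.37],[0,0,-0.2,0,0,0,0.34],[0,0,-0.2,0,0,0,0.3],[0,0,-0.2,0,0,0,0.25],[0,0,-0.2,0,0,0,0.2],[0,0,-0.2,0,0,0,0.2]]]'; python3 -m creep '[[[0,0,-10,0,0,0,0.2],[0,0,-30,0,0,0,0.2],[0,0,-60,0,0,0,0],[0,0,-95,0,0,0,0],[0,0,-130,0,0,0,0],[-20,0,-150,0,0,0,0],[-45,0,-150,0,0,0,0],[-45,0,-150,0,0,0,0]]]'; python3 tray.py s .652 -.015 .07;  python3 - <<'E'
from h import *
c=capture("wrist"); P=cloud(c); a=P[:330].reshape(-1,3); a=a[(abs(a[:,0]-.652)<.07)&(abs(a[:,1]+.015)<.07)]
h=a[(a[:,2]>.03)&(a[:,2]<.06)]; print(len(h),cv2.minAreaRect((h[:,:2]*1000).astype(np.float32)),np.percentile(h[:,2],98))
E
```

```text
time_s: 25.12
eef_pos: [0.6526, -0.0156, 0.0174]
ee_rot: [180.0, 0.0, 113.0]
ft_force: [-0.1, 0.2, -0.8]
width: 0.799
time_s: 25.78
eef_pos: [0.6724, -0.0605, 0.1701]
ee_rot: [179.8, 0.2, 112.9]
ft_force: [-0.7, -0.5, -0.5]
width: 0.996
[ 0.67105192 -0.05881732  0.16877084] [1.79898965e+02 8.78677614e-02 1.12929317e+02] 0.9985519658256584 [-0.79342993  0.52728968 -0.64025052] 25.8333
0.0095 3394 ((652.2059326171875, -14.900108337402344), (86.58916473388672, 67.6645278930664), 23.629091262817383)
0.004 5061 ((652.2059326171875, -14.900108337402344), (86.58916473388672, 67.6645278930664), 23.629091262817383)
988 ((651.5789794921875, -15.640050888061523), (56.1624755859375, 39.85743713378906), 23.014036178588867) 0.04712248122342496
```

View pics/s.png

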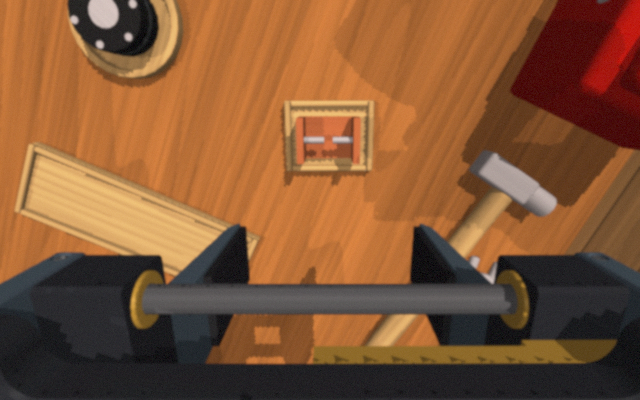

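```bash
python3 -m creep '[[[232,-89,-20,0,0,0.335,0],[232,-89,-20,0,0,0.335,0],[232,-89,-20,0,0,0.335,0],[232,-89,-20,0,0,0.335,0],[232,-89,-20,0,0,0.335,0],[232,-89,-20,0,0,0.335,0],[232,-89,-20,0,0,0.335,0],[232,-89,-20,0,0,0.335,0],[232,-89,-20,0,0,0.335,0]]]'; python3 look.py t
```

```text
time_s: 26.63
eef_pos: [0.4974, 0.1221, 0.1875]
ee_rot: [180.0, 0.0, 93.9]
ft_force: [-0.3, 0.1, 0.0]
width: 0.999
[0.49787273 0.12154766 0.18734487] [1.79993602e+02 5.78260252e-03 9.38442361e+01] 0.9994505549853174 [ 0.17065246 -0.44243082  0.41210844] 26.6833
boss 984 [496.3 165.9  30.   29.7   4.1]
bar 7149 [495.9 165.3 209.7  43.7   3.9]
```

View pics/t.png

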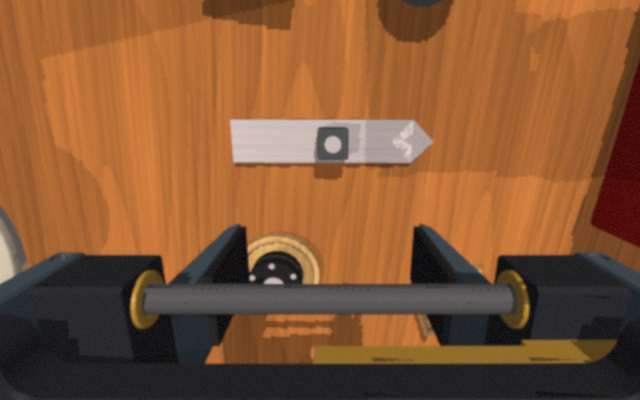

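```bash
python3 -m creep '[[[20,1,20,0,0,0,0.2],[44.2,1.4,50,0,0,0,0.3],[44.2,1.4,85,0,0,0,0.3],[44.2,1.4,115,0,0,0,0.3],[44.2,1.4,140,0,0,0,0.3],[44.2,1.4,158,0,0,0,0.3],[44.2,1.4,169,0,0,0,0.3],[44.2,1.4,173,0,0,0,0.3],[44.2,1.4,173,0,0,0,0.4],[44.2,1.4,173,0,0,0,0.5]]]' 60; python3 -m creep '[[[0,0,0,0,0,0,0.6],[0,0,0,0,0,0,0.64],[0,0,0,0,0,0,0.68],[0,0,0,0,0,0,0.72],[0,0,0,0,0,0,1],[0,0,0,0,0,0,1],[0,0,0,0,0,0,1],[0,0,0,0,0,0,1]]]'
```

```text
time_s: 27.52
eef_pos: [0.4966, 0.1655, 0.0146]
ee_rot: [180.0, -0.0, 93.8]
ft_force: [0.1, 0.2, -0.1]
width: 0.586
time_s: 28.18
eef_pos: [0.4966, 0.166, 0.015]
ee_rot: [179.9, -0.0, 93.8]
ft_force: [0.7, -1.1, 7.6]
width: 0.327
```

```bash
python3 -m creep '[[[0,0,-2,0,0,0,1],[0,0,-6,0,0,0,1],[0,0,-12,0,0,0,1],[0,0,-22,0,0,0,1],[0,0,-37,0,0,0,1],[0,0,-55,0,0,0,1],[0,0,-75,0,0,0,1],[0,0,-90,0,0,0,1],[0,0,-100,0,0,0,1],[0,0,-100,0,0,0,1]]]'; python3 - <<'E'
from h import *
c=capture("side"); s=sense();print(s["eef_pos"],s["ee_rot"],s["width"],s["ft_force"])
u=proj(c,s["eef_pos"])[0].astype(int); print(u)
cv2.imwrite("pics/u.png",cv2.resize(c["color"][u[1]-40:u[1]+60,u[0]-66:u[0]+66],None,fx=6,fy=6,interpolation=2)[:,:,::-1])
E
```

```text
time_s: 29.02
eef_pos: [0.4969, 0.1661, 0.1167]
ee_rot: [179.8, -0.0, 93.8]
ft_force: [0.2, -0.8, -4.9]
width: 0.327
[0.49638413 0.16601251 0.11534663] [ 1.79891701e+02 -1.88883281e-02  9.38385269e+01] 0.32494191909620795 [-0.30194627 -1.2974955  -6.02298913]
[290 220]
```

View pics/u.png

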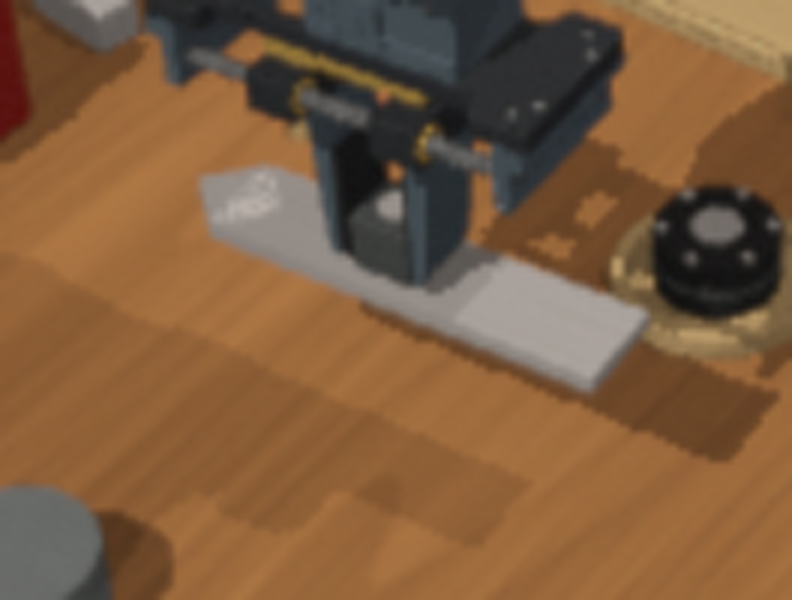

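```bash
python3 -m creep '[[[-10,0,-10,0,0,0.01,1],[-30,-1,-25,0,0,0.03,1],[-60,-3,-40,0,0,0.05,1],[-95,-5,-50,0,0,0.07,1],[-130,-7,-50,0,0,0.09,1],[-165,-8,-50,0,0,0.11,1],[-200,-10,-50,0,0,0.11,1],[-235,-12,-50,0,0,0.11,1],[-270,-14,-50,0,0,0.11,1],[-300,-15,-50,0,0,0.11,1]]]'; python3 - <<'E'
from h import *
s=sense();print(s["eef_pos"],s["ee_rot"])
E
```

```text
time_s: 29.9
eef_pos: [0.5, -0.137, 0.1638]
ee_rot: [-179.9, -0.0, 87.5]
ft_force: [0.8, -0.3, -5.5]
width: 0.326
[ 0.4999685  -0.13701732  0.16383878] [-1.79911334e+02 -1.08984065e-02  8.74747522e+01]
```

```bash
python3 -m creep '[[[-30,2,0,0,0,0,1],[-55,4,0,0,0,0,1],[-78,6,0,0,0,0,1],[-95,7,0,0,0,0,1],[-104,8,0,0,0,0,1],[-108,8,0,0,0,0,1],[-108,8,0,0,0,0,1],[-108,8,0,0,0,0,1]]]'; python3 tray.py v .503 -.178 .15; python3 - <<'E'
from h import *
c=capture("wrist"); P=cloud(c); a=P[:300].reshape(-1,3); h=a[(a[:,2]>.1)&(a[:,2]<.19)&(abs(a[:,1]+.245)<.06)&(abs(a[:,0]-.503)<.14)]
h=h[(h[:,2]<.1645)]; print(len(h),cv2.minAreaRect((h[:,:2]*1000).astype(np.float32)),h[:,2].min(),h[:,2].max())
E
```

```text
time_s: 30.57
eef_pos: [0.5041, -0.2419, 0.1641]
ee_rot: [-180.0, -0.0, 87.5]
ft_force: [-0.4, -0.6, -5.0]
width: 0.324
[ 0.50415044 -0.24167085  0.16418591] [-1.79959844e+02 -3.68088006e-02  8.75680771e+01] 0.3213630507331811 [-1.26314023  0.29552528 -5.16097331] 30.6167
0.0095 4440 ((502.2801818847656, -178.89842224121094), (77.91642761230469, 242.1148681640625), 87.54119110107422)
0.004 21508 ((502.2957763671875, -178.83895874023438), (78.23528289794922, 242.12762451171875), 87.63162231445312)
14160 ((502.3126220703125, -240.7629852294922), (44.35779571533203, 210.6415557861328), 88.20404815673828) 0.14846594762039272 0.16449972765368526
```

View pics/v.png

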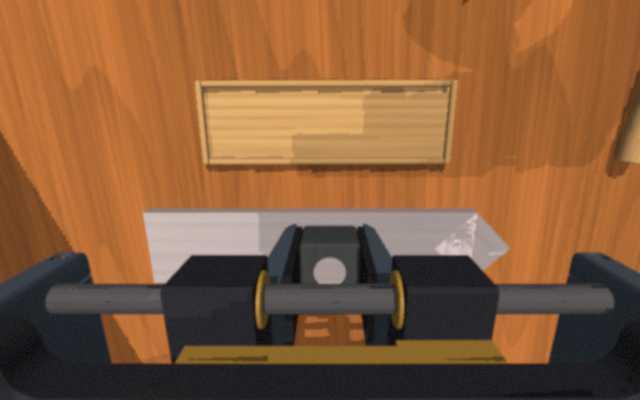

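```bash
python3 -m creep '[[[12,0,0,0,0,0.01,1],[32,-1,0,0,0,0.01,1],[50,-2,5,0,0,0.01,1],[60,-2.6,20,0,0,0.01,1],[61.8,-2.6,45,0,0,0.01,1],[61.8,-2.6,75,0,0,0.01,1],[61.8,-2.6,98,0,0,0.01,1],[61.8,-2.6,112,0,0,0.01,1],[61.8,-2.6,118,0,0,0.01,1],[61.8,-2.6,118,0,0,0.01,1]]]'; python3 tray.py w .503 -.178 .15
```

```text
time_s: 31.5
eef_pos: [0.5039, -0.18, 0.0455]
ee_rot: [-179.9, -0.0, 87.0]
ft_force: [0.4, 0.8, -5.9]
width: 0.326
[ 0.50451066 -0.18036112  0.04648753] [-1.79972640e+02 -1.42576489e-02  8.69987088e+01] 0.3266202178258889 [-0.23680509  0.12319682 -3.937698  ] 31.55
0.0095 5658 ((513.912353515625, -132.00425720214844), (171.25137329101562, 261.51171875), 87.6321029663086)
0.004 17228 ((514.8372192382812, -131.40872192382812), (175.16226196289062, 262.9936218261719), 87.04280090332031)
```

View pics/w.png

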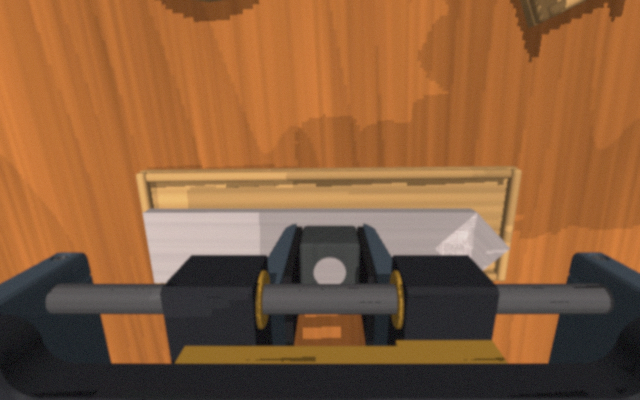

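```bash
python3 -m creep '[[[0,0,8,0,0,0,1],[0,0,15,0,0,0,1],[0,0,20,0,0,0,1],[0,0,22,0,0,0,1],[0,0,22,0,0,0,1],[0,0,22,0,0,0,1]]]'; python3 -m creep '[[[0,0,1,0,0,0,1],[0,0,1.2,0,0,0,1],[0,0,1.2,0,0,0,1]]]'; python3 -m creep '[[[0,0,0.7,0,0,0,1],[0,0,0.7,0,0,0,1],[0,0,0.7,0,0,0,1]]]'
```

```text
time_s: 32.05
eef_pos: [0.5045, -0.1809, 0.0244]
ee_rot: [-180.0, -0.0, 87.0]
ft_force: [0.3, 0.1, -4.7]
width: 0.323
time_s: 32.3
eef_pos: [0.5046, -0.1809, 0.0233]
ee_rot: [180.0, 0.0, 87.0]
ft_force: [1.1, -0.1, -5.3]
width: 0.322
time_s: 32.55
eef_pos: [0.5045, -0.1808, 0.0225]
ee_rot: [180.0, 0.0, 87.0]
ft_force: [0.1, -0.2, -5.0]
width: 0.323
```

```bash
python3 -m creep '[[[0,0,0.8,0,0,0,1],[0,0,0.8,0,0,0,1],[0,0,0.8,0,0,0,1]]]'; python3 -m creep '[[[0,0,0.6,0,0,0,1],[0,0,0.6,0,0,0,1],[0,0,0.6,0,0,0,1]]]'; python3 -m creep '[[[0,0,0.4,0,0,0,1],[0,0,0.4,0,0,0,1],[0,0,0.4,0,0,0,1]]]'
```

```text
time_s: 32.8
eef_pos: [0.5045, -0.1808, 0.0216]
ee_rot: [-180.0, -0.0, 87.0]
ft_force: [0.3, -0.2, -4.3]
width: 0.325
time_s: 33.05
eef_pos: [0.5045, -0.1809, 0.0211]
ee_rot: [180.0, 0.0, 87.0]
ft_force: [-0.1, -0.3, -4.3]
width: 0.326
time_s: 33.3
eef_pos: [0.5045, -0.1809, 0.021]
ee_rot: [180.0, 0.0, 87.0]
ft_force: [-2.8, 1.1, 5.5]
width: 0.324
```

Floor contact at the expected height (0.021 m). I'll release, rise and back off for a look.

```bash
python3 -m creep '[[[0,0,-0.2,0,0,0,0.65],[0,0,-0.2,0,0,0,0.6],[0,0,-0.2,0,0,0,0.55],[0,0,-0.2,0,0,0,0.5],[0,0,-0.2,0,0,0,0.5],[0,0,-0.2,0,0,0,0.5]]]'; python3 -m creep '[[[0,0,-10,0,0,0,0.4],[0,0,-30,0,0,0,0.3],[0,0,-60,0,0,0,0],[0,0,-95,0,0,0,0],[0,0,-130,0,0,0,0],[-20,0,-160,0,0,0,0],[-50,0,-180,0,0,0,0],[-70,0,-180,0,0,0,0],[-70,0,-180,0,0,0,0],[-70,0,-180,0,0,0,0]]]'; python3 tray.py x .503 -.178 .15; python3 - <<'E'
from h import *
c=capture("wrist"); P=cloud(c); a=P[:240].reshape(-1,3); a=a[(abs(a[:,1]+.179)<.05)&(abs(a[:,0]-.503)<.14)]
h=a[(a[:,2]>.0122)&(a[:,2]<.0165)&(abs(a[:,1]+.179)<.027)&(abs(a[:,0]-.502)<.113)]; print("bar",len(h),cv2.minAreaRect((h[:,:2]*1000).astype(np.float32)),h[:,2].mean())
A=np.c_[h[:,:2]-h[:,:2].mean(0),np.ones(len(h))]; print("plane slope",np.linalg.lstsq(A,h[:,2],rcond=None)[0])
t=capture("top"); cv2.imwrite("pics/x_top.png",t["color"][:,:,::-1])
E
```

```text
time_s: 33.8
eef_pos: [0.5045, -0.1808, 0.0209]
ee_rot: [180.0, 0.0, 87.0]
ft_force: [0.6, 0.1, 0.1]
width: 0.501
time_s: 34.63
eef_pos: [0.5005, -0.2514, 0.2016]
ee_rot: [180.0, 0.0, 86.9]
ft_force: [0.9, 0.2, -0.8]
width: 0.998
[ 0.50035829 -0.25046341  0.20110416] [-1.79983534e+02 -2.46387905e-02  8.69185732e+01] 1.0011144993714427 [-0.95148439  0.47670691 -0.52421469] 34.6833
0.0095 11438 ((500.14227294921875, -235.26187133789062), (191.70440673828125, 242.25576782226562), 87.84830474853516)
0.004 17988 ((500.14227294921875, -235.26187133789062), (191.70440673828125, 242.25576782226562), 87.84830474853516)
bar 7065 ((502.85186767578125, -181.17236328125), (42.578983306884766, 209.76019287109375), 86.93656158447266) 0.013903414994817006
plane slope [-7.56188225e-05  4.47568764e-04  1.39034150e-02]
```

View pics/x.png

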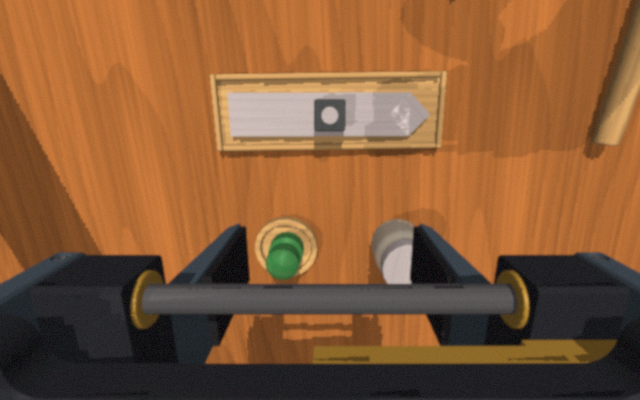

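View pics/x_top.png

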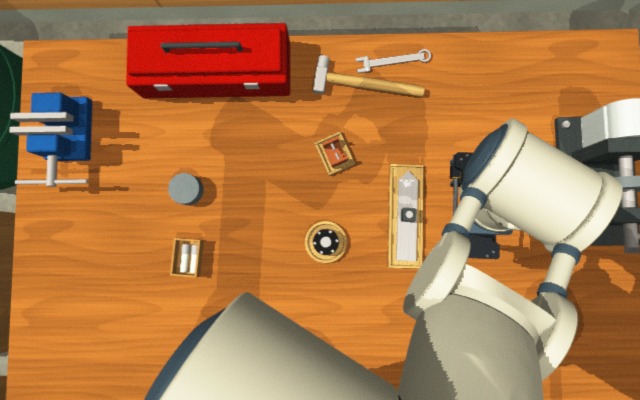

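The pictures show the pointer flat in the long tray at (330,113) in the wrist view, the insulator upright in its dish at (285,255), and the jar where it was. In the top view the coupling is at (326,242) and the bracket at (335,153), both in their nests. Handing in.

```bash
python3 -c "
from workcell import job_done;print(job_done())"
```

```text
the job is handed in; nothing more can be done
None
```

All four parts are in their nests, placed in the order asked, and I handed the job in at about 34.8 s of the 128 s allowed. The insulator was never dropped or tipped.

| Part | Nest | Last check |
|---|---|---|
| Insulator | Small dish | Upright, about 1 mm from the dish centre; floor contact at the expected height |
| Coupling | Large dish | Flat, top at 38 mm all round, about 1 mm off centre |
| Bracket | Short tray | About 1 mm off centre, 23.0° against the tray's 23.0°; cheek tops at 47 mm (46 mm expected) |
| Pointer | Long tray | Flat, top at 13.9 mm, under 0.001 slope, about 2 mm off centre, within 1° of the tray |

In the last pictures the jar stood where it was. I compared it by eye only and did not measure it again. The arm ended clear of everything, at a TCP height of 0.20 m.

Two things disagreed:
- **Bracket direction:** its x lay along the pointer, not across it as described. I gripped it with one finger between the boss and the cheek.
- **Top camera:** it placed the nests 1 to 4 mm away from the wrist camera. I used the wrist camera's values for the coupling, bracket and pointer, and an average of the two for the insulator.

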